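# Fetch the tin from the pedal dispenser into the proofing dish

## Robot

A 7-joint arm with a two-finger parallel gripper is mounted at the origin on the work surface. World frame = base frame: x ahead of the robot, y to its left, z up, the work surface at z = 0. Lengths are in m, angles in degrees, forces in N, time in s.
With the tool pointing down it reaches from about 0.35 to 0.9 m from the base axis. Payload 7.2 kg.
Tool frame: the origin (TCP) lies on the mounting face of the last link; the fingertips stand 182 mm ahead of it and the grasp point (between the pads) lies 163 mm ahead of it; z points along the fingers, y is the direction in which the jaws open and shut (so a half turn about z gives the same grasp; the last joint's range is limited). The gripper opens to 88 mm and grips with 3 to 60 N. Pads are 20 mm wide; open, the fingers measure 115 mm over their backs; the gripper's body (75 mm by 178 mm) begins 61 mm behind the grasp point.
Start: joints at [-3.908, 23.554, -0.728, 91.456, 0.321, 64.991, -4.71], TCP at [0.625, -0, 0.405] pointing down, gripper open.
Joint ranges: [-169.25, 169.25], [-16.82, 113.86], [-84.01, 82.57], [7.8, 145.47], [-59.2, 239.2], [7.22, 106.19], [-163.78, 163.78]. Speed limits (degrees/s): [136.94, 136.94, 172.46, 172.46, 180, 180, 180].

## Interface

Orientations are given as a 3x3 rotation matrix whose columns are the frame's x, y, z axes.
In Python, from cell import bot, cams, ticket gives the robot as it stands.
- The arm moves only by the tool move_arm, never from a script. Its argument "deltas" is a list of rows, each a list of 7 numbers: the finger opening in mm, from 0 to 87.8, then the shift along the world's x, y, z in mm, then the turn, a rotation vector about the world's x, y, z in rad. A call has 1 to 20 rows; each row is the pose to reach, as a shift and turn from the pose measured when the call began; what a row does not reach only later rows make up. A row lasts 1/10 s, in which the tool goes at most 50 mm and 8.59 degrees, less where a joint would pass 70% of its speed; a pose out of reach is approached as far as the arm can. A call with a gripper value outside its range is refused whole. The fingers move at their own pace and stop on an object; "newtons" is the grip in N (left out, the last holds). Time passes only in rows, so rows that repeat a pose let the fingers close. It gives the time, the measured TCP pose, the force and the opening at its end, in the units of the state.
- bot.get_state(): the state, without advancing time (a new reading comes with each control period).
- cams.read_camera(name): name is "scene" or "side" or "wrist"; returns a dict with "frame" (480x640x3 uint8, red, green, blue), "range_z" (480x640 float32, m along the optical axis (not along the pixel's ray), 0 where there is no reading), "fx", "fy", "cx", "cy" (pixels), "R" (3x3) and "t" (3): a world point X has camera coordinates R X + t. Camera axes: x right, y down, z forward; pixel columns grow to the right and rows downward; lengths in m; the calibration is good to about 2 mm. The wrist camera is an equidistant fisheye: a pixel r from the principal point sees the ray r / f radians off the axis. A picture is of the moment at which its call begins.
- ticket.hand_in(): hands the job in, once; it reports no verdict.
The state is a dict: "time": time; "qpos": joint angles; "joint_velocities": joint speeds; "tau": joint torques, N m; "ee_pos": TCP position; "tool_rot": TCP orientation; "force": force on the tool from outside, world axes, zero at the start; "torque": the same for the moment, N m; "opening": opening from 0.0 (shut) to 1.0 (fully open).
Only numpy, scipy, OpenCV 4.12 (cv2) and the standard library are available. Lean on these libraries where they do the work, as an engineer would, in place of code of your own. Each camera call takes 0.05 s, during which the arm holds its last target. There are 200 camera calls.

## Task

Slide the grey dish along the counter between the dispenser's low guides and under its spout until it is fully home against the stop, and let go of it. Then press the dispenser's spring pedal all the way down onto its stop with the gripper, firmly but without forcing it, and hold it there for about a second so that the tin rolls out into the dish; then let the pedal come back up. The tin must end up lying in the dish with the dish still home, the tin itself never touched by the robot, and the other kitchen things left where they are.

Things in the scene. Friction and masses are not known exactly. Their poses are not given: they have to be found in the camera images.
- dispenser: Fixed white-painted steel gravity dispenser for one tin. Origin on the counter under the middle of its ramp's low end; y points up the ramp (horizontally), z up. Ramp 94 mm wide (x), y 0 to 210 mm, climbing 12 degrees from 75 mm height; back plate 165 mm high at y 208. Past the low end a 100 mm wide spout reaches y -36 mm, underside at least 52 mm above the counter. Pedal on the -x side
- bay (a point): point on the counter where the dish's centre is when home (dispenser x 0, y -85 mm). The bay lies under the spout, open towards -y, between two guides 12 mm high, 8 mm thick, inner faces at x +-71 mm, y 0 to -130 mm. The dish stops against an upright plate 50 mm high with its face at y 0
- pedal (a joint): bare steel spring pedal: 0 = up (rest), grows when pressed, hard stop at 0.21 rad (tread centre 16 mm lower). Hinge along the dispenser's x at its y 60, z 85 mm. Mid-tread force about 4.5 N to start it, 10 N at the stop. A lip across the ramp, part of the pedal, holds the tin back and clears it only when the pedal is practically on its stop
- tread (a point): centre of the upper face of the pedal's flat ribbed tread (50 mm in x by 60 mm in y, 5 mm thick, level at rest, 85 mm above the counter), beside the ramp; at rest at dispenser x -87 mm, y -15 mm; moves with the pedal
- dish: grey ceramic proofing dish, open on top, 130 mm (x) by 170 mm (y) by 45 mm high, walls and floor 8 mm thick, about 0.5 kg; origin at the centre of its underside. Either end may go in first; its y runs along the bay's y when home
- tin_center (a point): centre of the tin: plain metal cylinder 54 mm in diameter and 80 mm long lying across the ramp, axis along x, 0.13 kg, at the start resting against the lip
- jar: bystander: tall glass jar with steel screw lid, 80 mm in diameter, 210 mm high, origin at centre of underside
- timer: bystander: white plastic kitchen timer with turning knob, 68 mm in diameter, 52 mm high, origin at centre of underside
- spoon: bystander: bamboo spoon 250 mm long, lying flat along its x, origin underneath near the middle
- scraper: bystander: steel bowl scraper 100 mm (x) by 150 mm (y) lying flat, 14 mm high, origin at centre of underside
There are look-alikes about, which are no part of the job. Several things have the shape of the dish; the one meant has the colours described above.

How it is judged (in metres and radians):
On the way, in this order (a step that is already met when the one before it is completed fails the run):
1. the dish stands fully home in the bay and has been let go (horizontal distance between dish and bay below 0.011 m and angle between the y axis of dish and the y axis of dispenser, either way round below 0.1 rad and height (world z) of dish below 0.004 m and contact force between the fingers and dish below 0.1 N), for 0.2 s.
2. the pedal is held on its stop by the fingers for at least half a second (value of joint pedal above 0.199 rad and contact force between the fingers and pedal above 4 N), for 0.5 s.
At the end, for the whole second after the job is handed in: The tin lies at rest in the dish (its centre between the walls and below the 45 mm rim), the dish stands on the counter within 11 mm and 0.1 rad of its home place in the bay, and the pedal is back up (under 0.03 rad) (x of tin_center in the frame of dish between -0.06 and 0.06 m and y of tin_center in the frame of dish between -0.08 and 0.08 m and z of tin_center in the frame of dish below 0.045 m and horizontal distance between dish and bay below 0.011 m and angle between the y axis of dish and the y axis of dispenser, either way round below 0.1 rad and height (world z) of dish below 0.004 m and value of joint pedal below 0.03 rad and linear speed of tin below 0.03 m/s and linear speed of dish below 0.01 m/s); the robot touches nothing.
It fails at once if the pedal is forced (more than 35 N on it) (contact force between any of the arm, the fingers and pedal above 35 N).
It fails at once if the robot touches the tin (contact force between any of the arm, the fingers and tin above 1 N).
It fails at once if another kitchen thing is shifted by more than 20 mm (distance of any of jar, timer, spoon, scraper from where it was at the start of the episode above 0.02 m).
It also fails if it takes over 59 s, if anything falls off the work surface, if the arm or the gripper's body presses on something with over 40 N, if the wrist force passes 120 N, or if a joint passes its speed limit or range.

## Working session

There is one attempt and no reset: what is moved stays moved. The work goes in short steps, Python scripts to look and compute and a tool call to move; the robot and the scene stay as the last step left them, time stands still between calls to the robot, and variables do not carry over. Pictures are saved under pics/ and viewed, about 8 in all and at most 12, crops included, and the job is handed in when it is done.

Besides the shell and the picture viewer there is one more tool, called after "Call:" as name(argument=value, ...) on one line, values as JSON. move_arm: Moves the arm, as the interface text tells. Its arguments: {"type":"object","properties":{"deltas":{"type":"array"},"newtons":{"type":"number"}},"required":["deltas"]}

```bash
mkdir -p pics; ls
cat > h.py <<'E'
import numpy as np,cv2
from cell import bot,cams,ticket
def snap(n,f):
    d=cams.read_camera(n); np.savez('pics/'+f+'.npz',**d); cv2.imwrite('pics/'+f+'.png',d['frame'][...,::-1]); return d
def load(f): return dict(np.load('pics/'+f+'.npz'))
def cloud(d):
    v,u=np.mgrid[:480,:640]; z=d['range_z']
    P=np.stack([(u-d['cx'])/d['fx']*z,(v-d['cy'])/d['fy']*z,z],-1)
    W=(P-d['t'])@d['R']; W[z==0]=np.nan; return W
E
python3 - <<'E'
from h import *
a=snap('scene','s0');b=snap('side','d0')
for d in(a,b): print(d['fx'],d['R'].round(2).tolist(),(-d['R'].T@d['t']).round(3))
print(bot.get_state())
E
```

```text
pics
466.40948806424075 [[0.78, 0.62, -0.02], [0.5, -0.65, -0.57], [-0.36, 0.44, -0.82]] [ 0.998 -0.636  1.19 ]
523.8066199876218 [[0.62, -0.79, -0.0], [-0.47, -0.37, -0.8], [0.63, 0.5, -0.59]] [-0.3   -0.672  0.866]
{'time': 0.1, 'qpos': array([-3.90733713, 23.59353531, -0.72944152, 91.49756825,  0.32242962,
       64.99123835, -4.7107988 ]), 'joint_velocities': array([ 0.02254772, -0.06248956, -0.01920485, -0.07570111, -0.12605708,
       -0.00247188, -0.064312  ]), 'tau': array([ 1.90722414e-03, -5.89100254e+01,  6.43606726e-01, -2.91709310e+01,
       -5.37973386e-02,  1.45046425e-02,  7.40053088e-05]), 'ee_pos': array([ 6.24808123e-01, -1.68759665e-05,  4.03925596e-01]), 'tool_rot': array([[-3.02735106e-05,  9.99999024e-01, -1.39651208e-03],
       [ 9.99999993e-01,  3.01113308e-05, -1.16152933e-04],
       [-1.16110769e-04, -1.39651559e-03, -9.99999018e-01]]), 'force': array([-0.00924425,  1.07121448,  0.32193666]), 'torque': array([-0.03933668, -0.01542771, -0.03712419]), 'opening': 1.004008336311942}
```

View pics/s0.png

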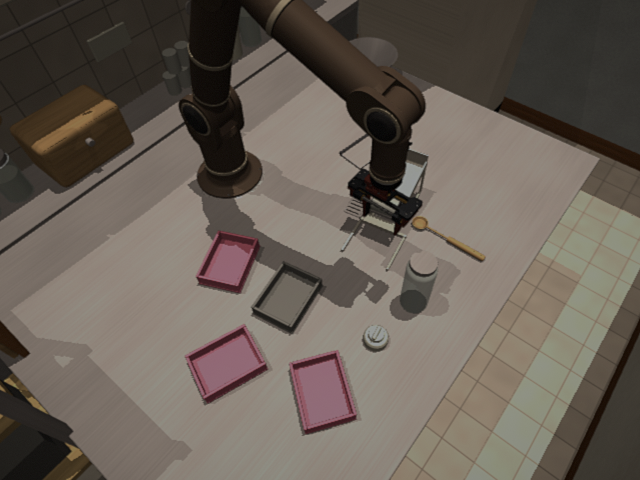

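View pics/d0.png

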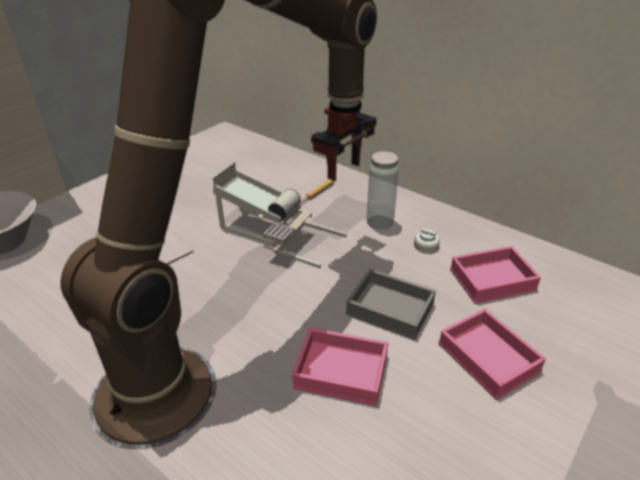

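Scene: grey dish at (288,296). The others of its shape, at (228,262), (227,363) and (322,391), are pink, so the grey one fits. The dispenser is at about (385,205), its guides ending near (345,248) and (389,267). The pedal tread is at about (355,208). In the side view the dish is at (392,302) and the tread at (285,232).

Run:
```python
from h import *
a=load('s0');b=load('d0')
c1=cv2.resize(a['frame'][225:345,230:390],(800,600),interpolation=2)[:, :]
c2=cv2.resize(b['frame'][150:330,200:440],(800,600),interpolation=2)
cv2.imwrite('pics/c.png',cv2.resize(np.vstack([c1,c2]),(500,750))[..., ::-1]) if 0 else cv2.imwrite('pics/c2.png',np.clip(c2[...,::-1]*1.3,0,255).astype('u1'))
# dish from depth: 35..50mm height near grey dish
for n,d,box in(('s',a,(230,345,240,340)),('d',b,(260,340,335,445))):
    W=cloud(d); v0,v1,u0,u1=box; Wc=W[v0:v1,u0:u1].reshape(-1,3); F=d['frame'][v0:v1,u0:u1].reshape(-1,3).astype(int)
    grey=(abs(F[:,0]-F[:,2])<40)
    m=(Wc[:,2]>.038)&(Wc[:,2]<.052)&grey
    r=cv2.minAreaRect(Wc[m,:2].astype('f4')*1000); print(n,m.sum(),r,np.nanpercentile(Wc[:,2],[2,50,98]))
```

```text
s 771 ((454.1859130859375, -228.21041870117188), (229.9020233154297, 354.61492919921875), 45.34888458251953) [-0.0056286   0.00069526  0.04448566]
d 738 ((471.2585144042969, -256.1326904296875), (229.40524291992188, 203.73312377929688), 33.95339584350586) [-0.00529409  0.00051714  0.04341276]
```

View pics/c2.png

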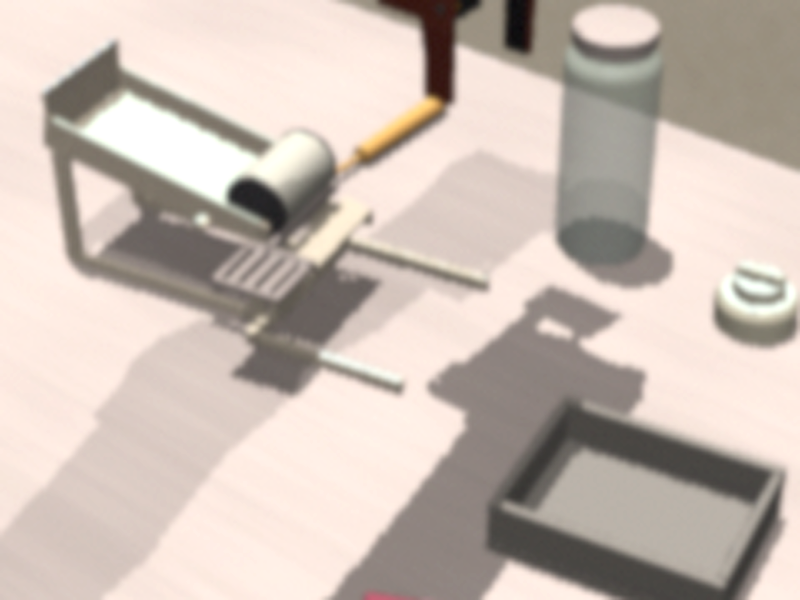

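The crop confirms the grey dish: rim corners at about (572,400), (783,468), (735,590) and (490,510) in the crop. Also in it: guide ends at (400,383) and (486,283), tread at (265,270), tin at (285,180), back plate top corners at (45,97) and (117,43).

```bash
cat >> h.py <<'E'
def ray(d,u,v,z):
    r=d['R'].T@np.array([(u-d['cx'])/d['fx'],(v-d['cy'])/d['fy'],1]); c=-d['R'].T@d['t']
    return c+r*(z-c[2])/r[2]
def rim(d,box):
    v0,v1,u0,u1=box; W=cloud(d)[v0:v1,u0:u1]
    m=((W[...,2]>.038)&(W[...,2]<.052)).astype('u1')
    n,l,s,_=cv2.connectedComponentsWithStats(m); k=1+np.argmax(s[1:,4])
    return s[k,4],cv2.minAreaRect(W[l==k][:,:2].astype('f4')*1000)
E
python3 - <<'E'
from h import *
a=load('s0');b=load('d0')
print(rim(a,(255,340,245,330)),rim(b,(265,340,340,445)))
for n,u,v,z in [('rim',572,400,.045),('rim',783,468,.045),('rim',735,590,.045),('rim',490,510,.045),('gL',400,383,.012),('gR',486,283,.012),('bpL',45,97,.165),('bpR',117,43,.165),
 ('treadfrontL',215,275,.085),('tread fr',268,298,.085),('tread',255,240,.085)]:
    print(n,ray(b,200+u/3.3333,150+v/3.3333,z).round(3))
# dispenser points in world from both clouds, topdown map
for n,d in(('s',a),('d',b)):
    W=cloud(d).reshape(-1,3); 
    m=(W[:,0]>.35)&(W[:,0]<1)&(W[:,1]>-.2)&(W[:,1]<.4)
    for lo,hi in((.006,.018),(.08,.09),(.15,.172)):
        q=W[m&(W[:,2]>lo)&(W[:,2]<hi)]; 
        H=np.histogram2d(q[:,0],q[:,1],bins=[np.arange(.35,1,.04),np.arange(-.2,.4,.04)])[0].astype(int)
        print(n,lo);print(H)
E
```

```text
(np.int32(586), ((491.4648132324219, -241.86553955078125), (131.80291748046875, 171.27442932128906), 10.729984283447266)) (np.int32(732), ((487.78460693359375, -243.28880310058594), (135.26478576660156, 172.0751953125), 11.169029235839844))
rim [ 0.533 -0.158  0.045]
rim [ 0.563 -0.315  0.045]
rim [ 0.441 -0.346  0.045]
rim [ 0.404 -0.179  0.045]
gL [ 0.502 -0.023  0.012]
gR [0.647 0.002 0.012]
bpL [0.462 0.304 0.165]
bpR [0.56  0.324 0.165]
treadfrontL [0.447 0.113 0.085]
tread fr [0.45  0.061 0.085]
tread [0.5   0.12  0.085]
s 0.006
[[  0   1   0   0   0   1   1   0   1   0   0   0   5   5   0]
 [ 24   0   1   0   0   0   1   0   0   0   0   0   0   0   0]
 [ 91   0   1   0   0   0   1   0   0   0   0   0   0   0   0]
 [105   1   2   1  10  28  29  35   4   0   0   0   0   0   0]
 [ 68  16   1   1   8   1   0  10   2   0   0   0   0   0   0]
 [  1   1   1   0   0   0   0   0  13   0   0   0   9   4   0]
 [  0   2   1   0   1   0   0   1  27   3  29   0   1   0   1]
 [  0   1   0   0   0  23  33  29  19  10  48   1   0   2   0]
 [  1   0   0   0   0   0   0   0   1   0  24   0   0  
[... 4110 characters left out ...]
 0  0  0  0  0  0  0  0  0]
 [ 0  0  0  0  0  0  0  0  0  0  0  0  4  0  0]
 [ 0  0  0  0  0  0  0  0  0  0  0  0 23 27  0]
 [ 0  0  0  0  0  0  0  0  0  0  0  0  0 47  0]
 [ 0  0  0  0  0  0  0  0  0  0  0  0  0 18  0]
 [ 0  0  0  0  0  0  0  0  0  0  0  0  0  0  0]
 [ 0  0  0  0  0  0  0  0  0  0  0  0  0  0  0]
 [ 0  0  0  0  0  0  0  0  0  0  0  0  0  0  0]
 [ 0  0  0 68 82  3  0  0  0  0  0  0  0  0  0]
 [ 0  0  0 62  0  0  0  0  0  0  0  0  0  0  0]
 [ 0  0  0  2  0  0  0  0  0  0  0  0  0  0  0]
 [ 0  0  0  0  0  0  0  0  0  0  0  0  0  0  0]
 [ 0  0  0  0  0  0  0  0  0  0  0  0  0  0  0]
 [ 0  0  0  0  0  0  0  0  0  0  0  0  0  0  0]
 [ 0  0  0  0  0  0  0  0  0  0  0  0  0  0  0]]
```

Run:
```python
from h import *
from scipy.optimize import least_squares
Q=[]
for n in('s0','d0'):
    d=load(n);W=cloud(d).reshape(-1,3);x,y,z=W.T
    g=(z>.007)&(z<.016)
    # coarse frame
    o=np.array([.555,.105]);th=np.radians(10.5);c,s=np.cos(th),np.sin(th)
    X=(x-o[0])*c+(y-o[1])*s; Y=-(x-o[0])*s+(y-o[1])*c
    L=g&(abs(X+75)<1e9)&(X>-.095)&(X<-.05)&(Y<-.02)&(Y>-.15)
    R=g&(X<.095)&(X>.05)&(Y<-.02)&(Y>-.15)
    B=(z>.15)&(z<.168)&(X>-.06)&(X<.06)&(Y>.17)&(Y<.24)
    for nm,m in(('L',L),('R',R),('B',B)):
        p=W[m][:,:2]; vx,vy,cx,cy=cv2.fitLine(p.astype('f4'),cv2.DIST_HUBER,0,.001,.001).ravel()
        print(n,nm,m.sum(),'ang',np.degrees(np.arctan2(vy,vx)).round(2),'X med',np.median(X[m]).round(4),'Y',np.percentile(Y[m],[2,50,98]).round(4))
    T=(z>.081)&(z<.089)&(X>-.14)&(X<-.055)&(Y>-.07)&(Y<.04)
    print('tread',T.sum(),np.percentile(X[T],[2,50,98]).round(3),np.percentile(Y[T],[2,50,98]).round(3))
    q=(z>.02)&(z<.05)&(abs(X)<.05)&(abs(Y)<.03); print('stop',q.sum(),np.percentile(Y[q],[5,50,95]) if q.sum() else 0)
    # things elsewhere
    for nm,(x0,x1,y0,y1,z0) in dict(behind=(.2,.45,.1,.5,.006)).items():
        k=(x>x0)&(x<x1)&(y>y0)&(y<y1)&(z>z0)&(z<.05); print(nm,k.sum(),np.nanmedian(W[k],0))
```

```text
s0 L 65 ang -78.6 X med -0.0665 Y [-0.1126 -0.0669 -0.0217]
s0 R 63 ang -79.13 X med 0.0832 Y [-0.11   -0.0635 -0.0208]
s0 B 84 ang 9.03 X med 0.0246 Y [0.2192 0.2239 0.2289]
tread 207 [-0.103 -0.082 -0.056] [-0.028 -0.002  0.028]
stop 0 0
behind 499 [0.29379668 0.34753988 0.00876093]
d0 L 82 ang -78.69 X med -0.0711 Y [-0.1123 -0.069  -0.0208]
d0 R 65 ang -78.24 X med 0.0772 Y [-0.1126 -0.0706 -0.0227]
d0 B 119 ang 11.1 X med 0.0 Y [0.2196 0.2232 0.2271]
tread 266 [-0.107 -0.082 -0.056] [-0.029 -0.     0.03 ]
stop 7 [-0.01512865  0.02691981  0.02963435]
behind 333 [0.3244256  0.33349733 0.00737878]
```

Call:
move_arm(deltas=[[60, -30, -50, 0, 0, 0, -0.14], [60, -60, -100, 0, 0, 0, -0.28], [60, -80, -150, -20, 0, 0, -0.42], [60, -100, -200, -40, 0, 0, -0.56], [60, -119, -250, -60, 0, 0, -0.7], [60, -119, -290, -80, 0, 0, -0.84], [60, -119, -322, -100, 0, 0, -0.98], [60, -119, -322, -120, 0, 0, -1.12], [60, -119, -322, -140, 0, 0, -1.26], [60, -119, -322, -144, 0, 0, -1.378], [60, -119, -322, -144, 0, 0, -1.378], [60, -119, -322, -144, 0, 0, -1.378], [60, -119, -322, -144, 0, 0, -1.378]])

```text
time: 1.4
ee_pos: [0.5061, -0.322, 0.2605]
tool_rot: [[0.981, 0.195, 0.001], [0.195, -0.981, 0.001], [0.001, -0.001, -1.0]]
force: [0.3, 0.3, -0.1]
opening: 0.684
```

Run:
```python
from h import *
s=bot.get_state(); print(s['ee_pos'],s['tool_rot'].round(3).tolist(),s['qpos'].round(1))
w=snap('scene','s1')
for n,u,v,z in(('jar',415,302,0),('timer',376,343,0)): print(n,ray(w,u,v,z).round(3))
print(rim(w,(255,340,245,330)))
d=snap('side','d1'); print(rim(d,(265,340,340,445)))
cv2.imwrite('pics/m1.png',np.vstack([cv2.resize(w['frame'][110:350,230:550],(800,600)),])[...,::-1])
x,y,z=np.moveaxis(cloud(w),-1,0)
o=np.array([.5566,.121]);th=np.radians(11.2);c,s=np.cos(th),np.sin(th)
for d in(w,d):
  W=cloud(d);x,y,z=np.moveaxis(W,-1,0);X=(x-o[0])*c+(y-o[1])*s; Y=-(x-o[0])*s+(y-o[1])*c
  g=(z>.007)&(z<.016)&(Y<-.02)&(Y>-.14)
  for m in (g&(X>-.1)&(X<-.05),g&(X<.1)&(X>.05)):
    print('guide',m.sum(),np.polyfit(Y[m],X[m],1).round(4),np.median(X[m]).round(4),Y[m].min().round(4))
  B=(z>.15)&(z<.168)&(abs(X)<.07)&(Y>.17)&(Y<.24); print('B',np.median(Y[B]),X[B].min(),X[B].max())
  T=(z>.081)&(z<.089)&(X>-.13)&(X<-.06)&(Y>-.06)&(Y<.03); print('T',np.percentile(X[T],[2,98]),np.percentile(Y[T],[2,98]))
```

```text
[ 0.50610577 -0.32195293  0.26052826] [[0.981, 0.195, 0.001], [0.195, -0.981, 0.001], [0.001, -0.001, -1.0]] [ 13.3  31.   19.9 104.  -13.9  47.3 -38.6]
jar [ 0.78  -0.026  0.   ]
timer [ 0.764 -0.194  0.   ]
(np.int32(343), ((510.7388000488281, -237.78585815429688), (93.00420379638672, 172.8513641357422), 11.309535026550293))
(np.int32(698), ((487.90020751953125, -243.21902465820312), (133.85882568359375, 170.4564208984375), 10.239277839660645))
guide 71 [ 0.0126 -0.0713] -0.072 -0.1279
guide 77 [0.0064 0.078 ] 0.0775 -0.129
B 0.20824739884189414 -0.04484934684869495 0.055731330468434453
T [-0.10732737 -0.0608593 ] [-0.04194537  0.01521641]
guide 89 [ 0.0157 -0.0751] -0.0758 -0.1273
guide 74 [0.0168 0.0743] 0.0734 -0.1298
B 0.20701726332534237 -0.04910990689272361 0.05033159383000897
T [-0.11321582 -0.06122667] [-0.04273289  0.01461572]
```

View pics/m1.png

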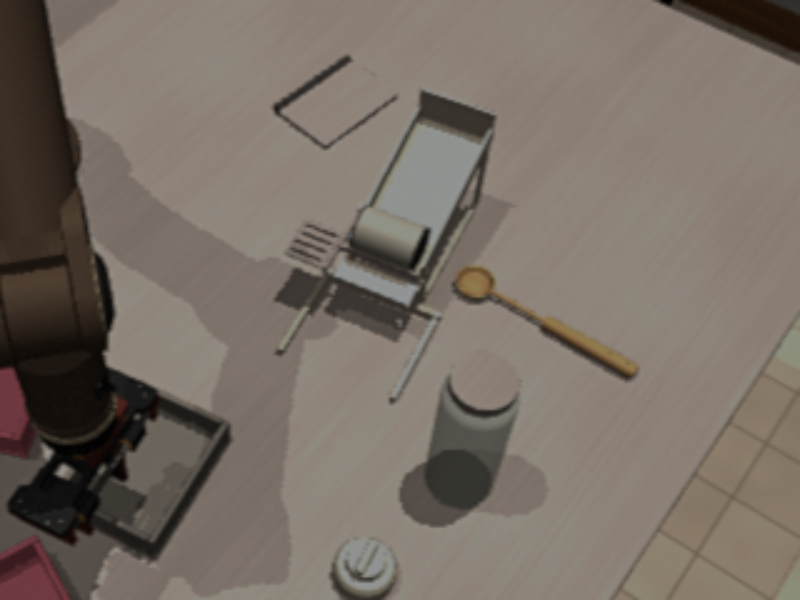

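The clear view shows the scraper at (335,100), the spoon at (545,320), the jar at (475,430) and the timer at (365,570). The dispenser is free, and the gripper stands over the dish's near wall at (115,530).

Call:
move_arm(deltas=[[60, 0, 0, -30, 0, 0, 0], [60, 0, 0, -50, 0, 0, 0], [60, 0, 0, -61, 0, 0, 0], [60, 0, 0, -61, 0, 0, 0], [30, 0, 0, -61, 0, 0, 0], [0, 0, 0, -61, 0, 0, 0], [0, 0, 0, -61, 0, 0, 0], [0, 0, 0, -61, 0, 0, 0], [0, 0, 0, -61, 0, 0, 0], [0, 0, 0, -61, 0, 0, 0], [0, 0, 0, -61, 0, 0, 0]], newtons=25)

```text
time: 2.6
ee_pos: [0.506, -0.3218, 0.1997]
tool_rot: [[0.981, 0.193, 0.001], [0.193, -0.981, 0.001], [0.001, -0.001, -1.0]]
force: [0.2, -1.5, 2.6]
opening: 0.093
```

Run:
```python
from h import *
d=snap('side','d2'); print(rim(d,(265,340,340,445)))
s=bot.get_state(); print(s['force'],s['ee_pos'],s['opening'])
```

```text
(np.int32(570), ((489.11474609375, -247.83975219726562), (134.59083557128906, 180.89549255371094), 10.182766914367676))
[-1.14360941  1.41165827  1.70923407] [ 0.50615745 -0.32177868  0.19968295] 0.08937867242054215
```

Call:
move_arm(deltas=[[0, 0, 10, 0, 0, 0, 0], [0, 5, 25, 0, 0, 0, 0], [0, 10, 45, 0, 0, 0, 0], [0, 20, 65, 0, 0, 0, 0], [0, 35, 85, 0, 0, 0, 0], [0, 50, 105, 0, 0, 0, 0], [0, 68, 120, 0, 0, 0, -0.003], [0, 85, 130, 0, 0, 0, -0.007], [0, 100, 133, 0, 0, 0, -0.007], [0, 108, 133, 0, 0, 0, -0.007], [0, 111, 133, 0, 0, 0, -0.007], [0, 111, 133, 0, 0, 0, -0.007], [0, 111, 133, 0, 0, 0, -0.007]])

```text
time: 3.95
ee_pos: [0.6165, -0.1861, 0.1997]
tool_rot: [[0.982, 0.189, -0.002], [0.189, -0.982, 0.004], [-0.001, -0.004, -1.0]]
force: [-6.0, 1.8, 7.4]
opening: 0.092
```

Run:
```python
from h import *
d=snap('side','d3'); w=snap('scene','s3')
s=bot.get_state(); print(s['force'],s['ee_pos'],s['opening'])
o=np.array([.5566,.121]);th=np.radians(11.2);c,s=np.cos(th),np.sin(th)
for d in(d,w):
  W=cloud(d);x,y,z=np.moveaxis(W,-1,0);X=(x-o[0])*c+(y-o[1])*s; Y=-(x-o[0])*s+(y-o[1])*c
  m=(z>.038)&(z<.05)&(Y<-.135)&(Y>-.27)&(abs(X)<.12)
  for k in(m&(X<-.04),m&(X>.04)): 
    if k.sum()>5: print('wall',k.sum(),np.polyfit(Y[k],X[k],1).round(4),np.percentile(X[k],[3,50,97]).round(4))
  k=m&(abs(X)<.045)&(Y>-.18); print('front',np.percentile(Y[k],[3,50,97]) if k.sum() else 0)
cv2.imwrite('pics/m3.png',np.hstack([cv2.resize(load('d3')['frame'][180:330,250:450],(400,300)),cv2.resize(w['frame'][180:330,270:470],(400,300))])[...,::-1])
```

```text
[-5.38675153  3.02563462  6.46603028] [ 0.61649596 -0.1860057   0.19972251] 0.08914253664558196
wall 165 [ 0.0592 -0.0529] [-0.0712 -0.0663 -0.0479]
wall 77 [-0.0155  0.051 ] [0.0453 0.0539 0.0604]
front [-0.1570735  -0.15290722 -0.14862079]
wall 124 [-0.0466  0.049 ] [0.0454 0.0594 0.0636]
front [-0.15592293 -0.15175737 -0.14755945]
```

View pics/m3.png

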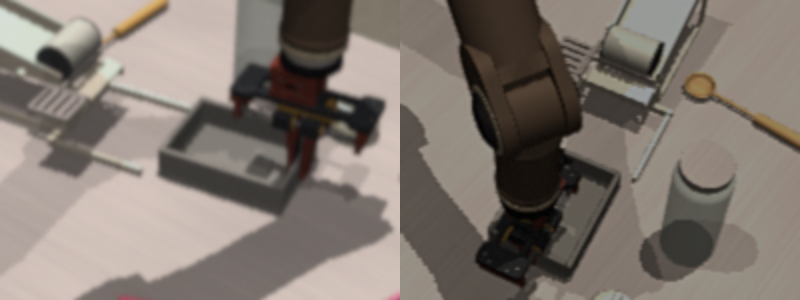

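Both views show the dish held, square to the guides and just short of them; it measures about 4 mm to the left of centre. I shift it right and then slide it in.

Call:
move_arm(deltas=[[0, 3, 0, 0, 0, 0, 0], [0, 4, 1, 0, 0, 0, 0], [0, 2, 10, 0, 0, 0, 0], [0, 0, 20, 0, 0, 0, 0], [0, -2, 30, 0, 0, 0, 0], [0, -4, 40, 0, 0, 0, 0], [0, -6, 50, 0, 0, 0, 0], [0, -8, 60, 0, 0, 0, 0], [0, -10, 70, 0, 0, 0, 0], [0, -11, 80, 0, 0, 0, 0], [0, -13, 90, 0, 0, 0, 0], [0, -15, 100, 0, 0, 0, 0], [0, -17, 110, 0, 0, 0, 0], [0, -18, 118, 0, 0, 0, 0], [0, -18, 118, 0, 0, 0, 0]])

```text
time: 5.55
ee_pos: [0.5984, -0.0661, 0.1997]
tool_rot: [[0.982, 0.191, -0.003], [0.191, -0.982, 0.005], [-0.002, -0.006, -1.0]]
force: [-0.5, 2.2, 0.5]
opening: 0.091
```

Run:
```python
from h import *
w=snap('scene','s4'); d=snap('side','d4'); s=bot.get_state(); print(s['force'],s['torque'],s['ee_pos'],s['opening'])
cv2.imwrite('pics/m4.png',np.hstack([cv2.resize(d['frame'][180:330,230:430],(400,300)),cv2.resize(w['frame'][180:330,300:500],(400,300))])[...,::-1])
```

```text
[-0.71641357  3.98737406  1.3302682 ] [0.76290321 0.08510616 0.1590763 ] [ 0.59843619 -0.06648819  0.199693  ] 0.08542390463771056
```

View pics/m4.png

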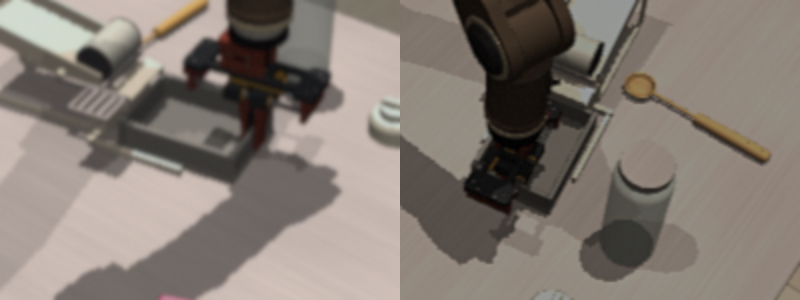

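The dish is between the guides without binding, with about 28 mm left. I go on slowly until it meets the stop.

Call:
move_arm(deltas=[[0, -1, 8, 0, 0, 0, 0], [0, -3, 15, 0, 0, 0, 0], [0, -4, 20, 0, 0, 0, 0], [0, -4, 22, 0, 0, 0, 0], [0, -5, 24, 0, 0, 0, 0], [0, -5, 25, 0, 0, 0, 0], [0, -5, 25, 0, 0, 0, 0]])

```text
time: 6.35
ee_pos: [0.5934, -0.0415, 0.1997]
tool_rot: [[0.982, 0.19, -0.003], [0.19, -0.982, 0.006], [-0.002, -0.007, -1.0]]
force: [-0.5, -1.1, 0.4]
opening: 0.087
```

Call:
move_arm(deltas=[[0, 0, 1, 0, 0, 0, 0], [0, 0, 2, 0, 0, 0, 0], [0, -1, 3, 0, 0, 0, 0], [0, -1, 3, 0, 0, 0, 0]])

```text
time: 6.75
ee_pos: [0.5928, -0.0394, 0.1997]
tool_rot: [[0.982, 0.189, -0.001], [0.189, -0.982, 0.005], [-0.0, -0.005, -1.0]]
force: [3.9, -5.1, -2.4]
opening: 0.085
```

Call:
move_arm(deltas=[[0, 0, 1, 0, 0, 0, 0], [0, 0, 2, 0, 0, 0, 0], [0, -1, 3, 0, 0, 0, 0], [0, -1, 3, 0, 0, 0, 0]])

```text
time: 7.15
ee_pos: [0.5926, -0.0388, 0.2]
tool_rot: [[0.982, 0.187, 0.002], [0.187, -0.982, 0.001], [0.002, -0.001, -1.0]]
force: [4.4, -10.4, -3.8]
opening: 0.086
```

Run:
```python
from h import *
w=snap('scene','s5'); d=snap('side','d5'); s=bot.get_state(); print(s['force'],s['torque'],s['ee_pos'],s['opening'])
o=np.array([.5566,.121]);th=np.radians(11.2);c,s=np.cos(th),np.sin(th)
for d in(d,w):
  W=cloud(d);x,y,z=np.moveaxis(W,-1,0);X=(x-o[0])*c+(y-o[1])*s; Y=-(x-o[0])*s+(y-o[1])*c
  m=(z>.038)&(z<.049)&(Y<0.03)&(Y>-.19)&(abs(X)<.085)
  print(m.sum(),np.percentile(X[m],[1,99]),np.percentile(Y[m],[1,99]))
  B=m&(Y<-.15);print('near wall',B.sum(),np.percentile(Y[B],[3,50,97]))
```

```text
[ 5.92732896 -9.88070707 -3.41145984] [-2.25418922 -0.91728017 -0.00657472] [ 0.59258433 -0.03876827  0.19996741] 0.09194402030920151
279 [-0.06698565  0.06338909] [-0.17790618  0.01582735]
near wall 108 [-0.1778435  -0.16571022 -0.15317774]
261 [-0.05971697  0.07007568] [-0.16937365  0.01247652]
near wall 88 [-0.16936516 -0.16440428 -0.15180894]
```

Contact: 10 N, travel stopped, and the near wall measures at Y = -165 mm (home is -166). I release and lift.

Call:
move_arm(deltas=[[0, 0, 0, 0, 0, 0, 0], [20, 0, 0, 0, 0, 0, 0], [40, 0, 0, 0, 0, 0, 0], [40, 0, 0, 0, 0, 0, 0], [40, 0, 0, 0, 0, 0, 0], [40, 0, 0, 20, 0, 0, 0], [40, 0, 0, 40, 0, 0, 0], [40, 2, -10, 80, 0, 0, 0], [40, 5, -30, 120, 0, 0, 0], [0, 10, -50, 140, 0, 0, 0], [0, 10, -50, 140, 0, 0, 0]])

```text
time: 8.35
ee_pos: [0.6034, -0.092, 0.3437]
tool_rot: [[0.983, 0.184, 0.008], [0.184, -0.983, -0.0], [0.008, 0.002, -1.0]]
force: [-0.0, 0.2, -0.2]
opening: 0.314
```

Run:
```python
from h import *
w=snap('scene','s6'); d=snap('side','d6')
cv2.imwrite('pics/m6.png',np.hstack([cv2.resize(d['frame'][170:320,230:430],(400,300)),cv2.resize(w['frame'][150:300,280:480],(400,300))])[...,::-1])
s=bot.get_state(); print(s['ee_pos'],s['qpos'].round(1))
o=np.array([.5566,.121]);th=np.radians(11.2);c,s=np.cos(th),np.sin(th)
for d in(d,w):
  W=cloud(d);x,y,z=np.moveaxis(W,-1,0);X=(x-o[0])*c+(y-o[1])*s; Y=-(x-o[0])*s+(y-o[1])*c
  m=(z>.038)&(z<.049)&(Y<-.045)&(Y>-.19)&(abs(X)<.085)
  print(m.sum(),np.percentile(X[m],[1,99]),np.percentile(Y[m],[1]))
  B=m&(Y<-.15)&(abs(X)<.05);print('near wall',np.polyfit(X[B],Y[B],1),np.percentile(Y[B],[3,50,97]))
  g=(z>.007)&(z<.016)&(Y<-.09)&(Y>-.14)
  for k in (g&(X>-.1)&(X<-.068),g&(X<.1)&(X>.068)): print('guide',k.sum(),np.median(X[k]),Y[k].min() if k.any() else 0)
```

```text
[ 0.60228013 -0.08844671  0.33959282] [-13.2  26.5  23.4  99.2 -12.4  56.7 -64.4]
331 [-0.06487848  0.0681703 ] [-0.16973729]
near wall [-0.01931508 -0.16636117] [-0.16970962 -0.16692141 -0.16159103]
guide 36 -0.07657054296413662 -0.1290471312874165
guide 0 nan 0
179 [-0.01065233  0.06952211] [-0.17042631]
near wall [-0.01366425 -0.16555383] [-0.17028538 -0.16592189 -0.16084778]
guide 0 nan 0
guide 39 0.07652246450518396 -0.13977558754594333
  return _methods._mean(a, axis=axis, dtype=dtype,
  ret = ret.dtype.type(ret / rcount)
```

View pics/m6.png

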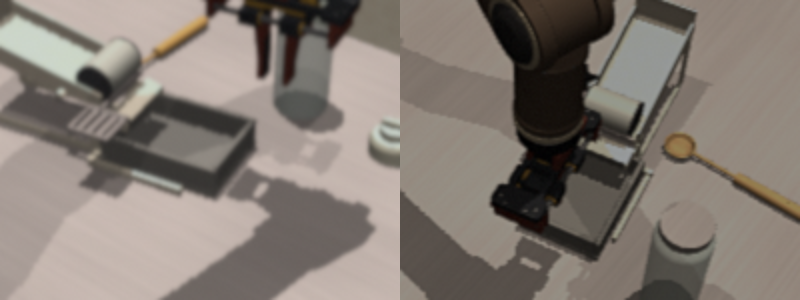

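The dish is home: its near edge measures at -170 mm (centre -85), it is square, and it lies between the guides. The tread is clear at (100,122) in the left half. I go above the tread with the fingers shut, passing beside the tin.

Call:
move_arm(deltas=[[0, -40, 0, 20, 0, 0, 0], [0, -80, 10, 40, 0, 0, 0], [0, -115, 40, 50, 0, 0, 0], [0, -134, 80, 50, 0, 0, 0], [0, -134, 120, 50, 0, 0, 0], [0, -134, 150, 40, 0, 0, 0], [0, -134, 173, 20, 0, 0, 0], [0, -134, 173, -10, 0, 0, 0], [0, -134, 173, -40, 0, 0, 0], [0, -134, 173, -50, 0, 0, 0], [0, -134, 173, -50, 0, 0, 0], [0, -134, 173, -50, 0, 0, 0]])

```text
time: 9.65
ee_pos: [0.4684, 0.0848, 0.2899]
tool_rot: [[0.982, 0.187, 0.001], [0.187, -0.982, 0.002], [0.002, -0.002, -1.0]]
force: [0.6, 0.2, -0.2]
opening: 0.002
```

Run:
```python
from h import *
d=snap('side','d7');w=snap('scene','s7');s=bot.get_state();print(s['ee_pos'],s['tool_rot'].round(3).tolist(),s['force'],s['opening'],s['qpos'].round(1))
k=snap('wrist','w7')
cv2.imwrite('pics/m7.png',np.hstack([cv2.resize(d['frame'][130:280,200:400],(400,300)),cv2.resize(k['frame'],(400,300))])[...,::-1])
```

```text
[0.46869938 0.08468653 0.29067046] [[0.982, 0.187, 0.003], [0.187, -0.982, 0.003], [0.004, -0.002, -1.0]] [-0.00909894 -0.5261279  -0.91814732] 0.00845271861578781 [-30.8  17.6  17.8 119.6  -7.9  43.6 -87.4]
```

View pics/m7.png

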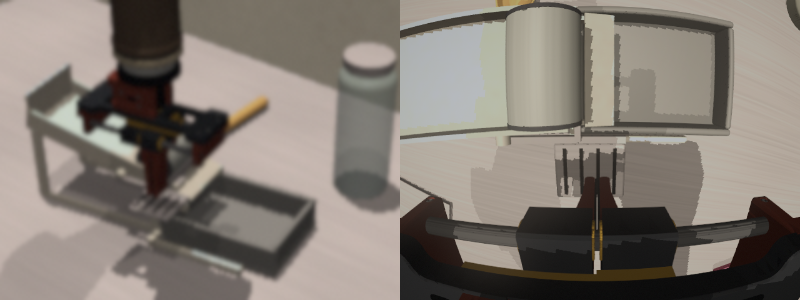

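The wrist view (right half) shows the shut fingertips over the tread at (590,180), with the gripper clear of the tin at (543,65). I press down in small steps.

Call:
move_arm(deltas=[[0, 0, 0, -10, 0, 0, 0], [0, 0, 0, -18, 0, 0, 0], [0, 0, 0, -23, 0, 0, 0], [0, 0, 0, -26, 0, 0, 0], [0, 0, 0, -29, 0, 0, 0], [0, 0, 0, -32, 0, 0, 0], [0, 0, 0, -32, 0, 0, 0]], newtons=20)

```text
time: 10.5
ee_pos: [0.4685, 0.0849, 0.2586]
tool_rot: [[0.982, 0.187, 0.003], [0.187, -0.982, 0.003], [0.003, -0.003, -1.0]]
force: [-2.6, 0.3, 6.7]
opening: 0.007
```

Call:
move_arm(deltas=[[0, 0, 0, -2, 0, 0, 0], [0, 0, 0, -4, 0, 0, 0], [0, 0, 0, -6, 0, 0, 0], [0, 0, 0, -6, 0, 0, 0]])

```text
time: 10.9
ee_pos: [0.4685, 0.0855, 0.2528]
tool_rot: [[0.982, 0.188, 0.002], [0.188, -0.982, 0.004], [0.003, -0.004, -1.0]]
force: [-2.5, 2.8, 7.9]
opening: 0.007
```

Call:
move_arm(deltas=[[0, 0, 0, -1, 0, 0, 0], [0, 0, 0, -2, 0, 0, 0], [0, 0, 0, -2, 0, 0, 0], [0, 0, 0, -2, 0, 0, 0]])

```text
time: 11.3
ee_pos: [0.4684, 0.0858, 0.2513]
tool_rot: [[0.982, 0.188, 0.002], [0.188, -0.982, 0.005], [0.003, -0.004, -1.0]]
force: [-4.1, 1.3, 9.5]
opening: 0.007
```

Call:
move_arm(deltas=[[0, 0, 0, -1, 0, 0, 0], [0, 0, 0, -2, 0, 0, 0], [0, 0, 0, -2, 0, 0, 0]])

```text
time: 11.6
ee_pos: [0.4685, 0.0857, 0.2507]
tool_rot: [[0.982, 0.188, 0.002], [0.188, -0.982, 0.006], [0.004, -0.005, -1.0]]
force: [-6.6, -1.7, 24.9]
opening: 0.012
```

Run:
```python
from h import *
d=snap('side','d8');k=snap('wrist','w8')
print(bot.get_state()['force'],bot.get_state()['ee_pos'])
cv2.imwrite('pics/m8.png',np.hstack([cv2.resize(d['frame'][130:280,200:400],(400,300)),cv2.resize(k['frame'],(400,300))])[...,::-1])
```

```text
[-7.75683179 -1.30142788 23.85254076] [0.46850047 0.08568073 0.25068605]
```

View pics/m8.png

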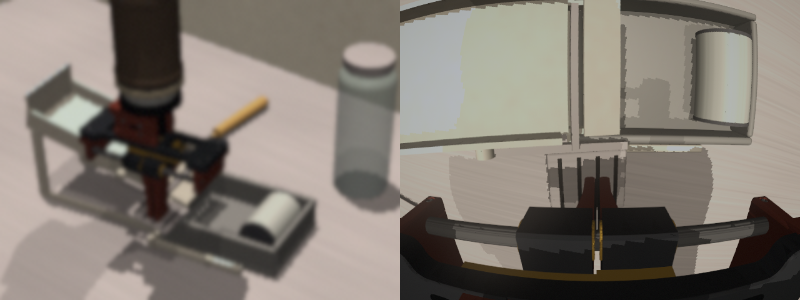

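The tin lies in the dish at (722,75) in the wrist view, and the pedal is on its stop at 24 N. I hold it for a second, then release gently and retreat.

Call:
move_arm(deltas=[[0, 0, 0, -1.3, 0, 0, 0], [0, 0, 0, -1.3, 0, 0, 0], [0, 0, 0, -1.3, 0, 0, 0], [0, 0, 0, -1.3, 0, 0, 0], [0, 0, 0, -1.3, 0, 0, 0], [0, 0, 0, -1.3, 0, 0, 0], [0, 0, 0, -1.3, 0, 0, 0], [0, 0, 0, -1.3, 0, 0, 0], [0, 0, 0, -1.3, 0, 0, 0], [0, 0, 0, -1.3, 0, 0, 0]])

```text
time: 12.7
ee_pos: [0.4685, 0.0855, 0.2507]
tool_rot: [[0.982, 0.187, 0.003], [0.187, -0.982, 0.007], [0.004, -0.006, -1.0]]
force: [-6.5, -1.2, 22.4]
opening: 0.003
```

Call:
move_arm(deltas=[[0, 0, 0, 3, 0, 0, 0], [0, 0, 0, 7, 0, 0, 0], [0, 0, 0, 11, 0, 0, 0], [0, 0, 0, 15, 0, 0, 0], [0, 0, 0, 20, 0, 0, 0], [0, 0, 0, 40, 0, 0, 0], [0, 0, 0, 70, 0, 0, 0], [0, 0, 0, 110, 0, 0, 0], [0, 0, 0, 130, 0, 0, 0], [0, -40, -20, 140, 0, 0, 0], [0, -60, -40, 140, 0, 0, 0], [0, -60, -40, 140, 0, 0, 0], [0, -60, -40, 140, 0, 0, 0]])

```text
time: 14.0
ee_pos: [0.4084, 0.0458, 0.3911]
tool_rot: [[0.982, 0.187, 0.004], [0.187, -0.982, 0.008], [0.005, -0.007, -1.0]]
force: [1.6, 0.1, -0.6]
opening: 0.006
```

Run:
```python
from h import *
d=snap('side','d9');w=snap('scene','s9')
o=np.array([.5566,.121]);th=np.radians(11.2);c,s=np.cos(th),np.sin(th)
for d in(d,w):
  W=cloud(d);x,y,z=np.moveaxis(W,-1,0);X=(x-o[0])*c+(y-o[1])*s; Y=-(x-o[0])*s+(y-o[1])*c
  m=(z>.038)&(z<.047)&(Y<-.045)&(Y>-.19)&(abs(X)<.085)
  B=m&(Y<-.163)&(abs(X)<.05)
  print('dish',np.percentile(X[m],[1,99]),np.percentile(Y[m],1),'wall fit',np.polyfit(X[B],Y[B],1))
  t=(z>.052)&(z<.075)&(Y<-.05)&(Y>-.17)&(abs(X)<.06);print('tin',t.sum(),np.median(X[t]),np.median(Y[t]),z[t].max())
  T=(X>-.105)&(X<-.068)&(Y>-.04)&(Y<.01)&(z>.05);print('tread z',np.median(z[T]),T.sum(), np.polyfit(Y[T],z[T],1))
print(bot.get_state()['force'],bot.get_state()['time'])
cv2.imwrite('pics/m9.png',np.hstack([cv2.resize(load('d9')['frame'][130:280,220:420],(400,300)),cv2.resize(w['frame'][130:370,280:600],(400,300))])[...,::-1])
```

```text
dish [-0.06536569  0.06700908] -0.16997324061874547 wall fit [-0.01420897 -0.16713529]
tin 275 -0.007458248282175527 -0.13810875271772186 0.06240778908750663
tread z 0.08293120292824674 167 [0.00727833 0.08311644]
dish [-0.05993212  0.06939987] -0.17106994131001985 wall fit [-0.01206755 -0.1667745 ]
tin 325 0.0021684958630460473 -0.13893592440973251 0.06779349224707128
tread z 0.08418525173173012 156 [0.0145122  0.08438842]
[-0.61881311  0.44031499  0.84824525] 14.1
```

View pics/m9.png

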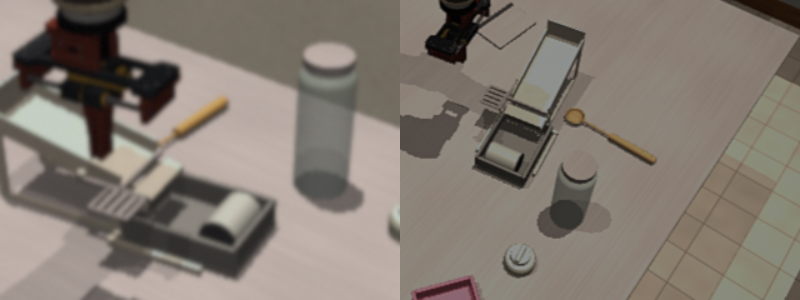

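The tin lies flat in the dish, the dish is home, the pedal is level again, the bystanders have not moved, and the arm is clear.

```bash
python3 -c "
from h import *
print(ticket.hand_in())"
```

```text
the job is handed in; nothing more can be done
None
```

The dish is home in the bay with the tin lying in it, the pedal is back up, and the job was handed in at about 14 s on the robot's clock. The hand-in reports no verdict, so what follows rests on my own checks.

- **Dish:** I gripped the grey dish by its near wall, slid it between the guides until it met the stop at about 10 N, and let go. After the tin fell it still measured within about 3 mm of home and within about 1° of square.
- **Pedal:** I pressed it with shut fingers onto its stop and held it there at about 22–24 N for over a second, under the 35 N limit. Afterwards the tread was level again at 83–84 mm (85 mm at rest).
- **Tin:** Its top measured about 62–68 mm high, so its centre is about 35–40 mm up, below the 45 mm rim. It lies about 53 mm from the middle of the dish towards the open end, within the 80 mm allowed. The gripper stayed clear of it in the pictures I checked.
- **Other things:** The jar, timer, spoon and scraper looked unmoved in the last picture; I did not measure them.

One disagreement: the two cameras differed by about 4 mm sideways throughout, so I worked with their average. No check failed.

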